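# Carry a row of steel parts over to the inspection rack in order

## Task

Move the four steel parts from the blue trays to the seats of the aluminium inspection rack, keeping the order of the row with its first part beside the rack's upright post: the part now nearest the robot goes in the seat beside the post, the next one along the row in the next seat, and so on, so the part now farthest from the robot ends in the seat farthest from the post. Stand every part upright, centred on its dark seat, and let go of it.

Things in the scene. Friction and masses are not known exactly. Their poses are not given: they have to be found in the camera images.
- bush: flanged guide bush of bright steel: a flange 46 mm in diameter and 10 mm high at the bottom, on it a sleeve 34 mm in diameter, 52 mm high over all, with a dark round bore mark in its top; about 0.35 kg. Origin: centre of its underside; z is its upright axis, pointing up at the start. Grip it across the sleeve.
- collar: plain open steel ring, 46 mm outside and 28 mm bore diameter, 32 mm high; about 0.26 kg. Origin: centre of its underside; z is its upright axis, pointing up at the start.
- piston: steel piston: a body 38 mm in diameter and 38 mm high, with a stem 20 mm in diameter on top of it, 64 mm high over all; about 0.36 kg. Origin: centre of its underside; z is its upright axis, pointing up at the start.
- block: square steel block, 40 x 40 mm and 30 mm high, with a small round hole mark in its top; about 0.33 kg. Origin: centre of its underside; z is its upright axis, pointing up at the start. Its x and y axes are square to its side faces; it starts turned by up to 0.25 rad in its tray.
- tray_bush: fixed square blue tray, 66 x 66 x 8 mm, walls 3 mm and floor 4 mm thick, in which the bush stands at the start. Origin: centre of its underside; the part stands 4 mm above it. The trays lie on a 12 mm thick blue beam, in a straight row along their common x axis (+x away from the robot), 72 mm apart; their order varies.
- tray_collar: fixed square blue tray, 66 x 66 x 8 mm, walls 3 mm and floor 4 mm thick, in which the collar stands at the start. Origin: centre of its underside; the part stands 4 mm above it. The trays lie on a 12 mm thick blue beam, in a straight row along their common x axis (+x away from the robot), 72 mm apart; their order varies.
- tray_piston: fixed square blue tray, 66 x 66 x 8 mm, walls 3 mm and floor 4 mm thick, in which the piston stands at the start. Origin: centre of its underside; the part stands 4 mm above it. The trays lie on a 12 mm thick blue beam, in a straight row along their common x axis (+x away from the robot), 72 mm apart; their order varies.
- tray_block: fixed square blue tray, 66 x 66 x 8 mm, walls 3 mm and floor 4 mm thick, in which the block stands at the start. Origin: centre of its underside; the part stands 4 mm above it. The trays lie on a 12 mm thick blue beam, in a straight row along their common x axis (+x away from the robot), 72 mm apart; their order varies.
- rack: fixed aluminium plate 376 (x) x 84 x 12 mm on the table. Origin: centre of underside; x runs lengthwise, away from the robot. Four seats at x = -108, -36, 36, 108 mm, y = 0: dark discs 58 mm wide, on which parts stand 12 mm above the origin. Steel ribs 4 mm thick, 70 mm long, 10 mm high cross the plate between and outside the seats (x = -144, -72, 0, 72, 144 mm).
- post: fixed upright steel post, 20 mm in diameter and 50 mm high on a dark foot, standing on one end of the rack's plate, 168 mm from the rack's origin along its x axis; at which end varies (the other end carries only a flat dark strip, 10 x 60 mm and 3 mm high, across the plate). Origin: centre of its underside.
Mind the look-alikes: they are no part of the job. Leave any green or purple look-alike of the block alone.

How it is judged:
By the outcome, as a careful person would: the job done as asked, in the order asked, and still so for the second after the job is handed in, with the robot touching nothing.
It also fails if it takes over 112 s, if anything falls off the work surface, if the arm or the gripper's body presses on something with over 40 N, if the wrist force passes 120 N, or if a joint passes its speed limit or range.

## Robot

A 6-joint arm with a two-finger parallel gripper is mounted at the origin on the work surface. World frame = base frame: x ahead of the robot, y to its left, z up, the work surface at z = 0. Lengths are in m, angles in rad, forces in N, time in s.
With the tool pointing down it reaches from about 0.375 to 0.9 m from the base axis. Payload 3.1 kg.
Tool frame: the origin (TCP) lies midway between the tips of the shut fingers; the grasp point (between the pads) lies robot.grip_depth behind it (robot.grip_depth is the distance from the TCP to the grasp point, in m); z points along the fingers, y is the line along which they close (so a half turn about z gives the same grasp; the last joint's range is limited). The gripper opens to 87 mm and grips with 3 to 60 N. Pads are 19 mm wide; open, the fingers measure 117 mm over their backs; the gripper's body (75 mm by 190 mm) begins 51 mm behind the grasp point.
Start: joints at [-1.498, 0.527, 1.433, -0, 1.181, -0.178], TCP at [0.155, -0.605, 0.193] pointing down, gripper open.
Joint ranges: [-3.08, 3.08], [-0.75, 2.2], [0.22, 2.44], [-1.43, 4.57], [0, 2.65], [-2.85, 2.85]. Speed limits (rad/s): [2.79, 2.79, 3.14, 3.14, 3.14, 3.14].

## Interface

Orientations are given as a unit quaternion [x, y, z, w].
In Python, from rig import robot gives the robot as it stands.
- The arm moves only by the shell command python3 -m creep 'ROWS' [OPENING] [FORCE]. ROWS is 1 to 20 rows, parted by semicolons, with the numbers parted by spaces; each row has 4 numbers: dx, dy, dz in m, then a turn about the tool's z in rad; each row shifts and turns the commanded pose from where the row before left it, along the tool's axes as they then stand; what a row does not reach is not made up. A row lasts 1/12 s, in which the tool goes at most 0.0417 m and 0.125 rad, less where a joint would pass 70% of its speed; a pose out of reach is approached as far as the arm can. OPENING is the finger opening in m, set as the command begins (- or left out keeps the last). The fingers move at their own pace and stop on an object; FORCE is the grip in N (left out, the last holds). Time passes only in rows, so rows that do not move let the fingers close. It prints the time, the measured TCP pose, the force, the opening and the grip force at its end. Input that does not fit is refused with a message, and nothing moves.
- robot.get_obs(): the state, without advancing time (a new reading comes with each control period).
- robot.camera(name): name is "side" or "top" or "wrist"; returns a dict with "img" (384x512x3 uint8, red, green, blue), "fx", "fy", "cx", "cy" (pixels), "xyz" and "attitude" of the camera in the world. Camera axes: x right, y down, z forward; pixel columns grow to the right and rows downward; lengths in m; the calibration is good to about 2 mm. The wrist camera is an equidistant fisheye: a pixel r from the principal point sees the ray r / f radians off the axis. A picture is of the moment at which its call begins. There is no depth.
- robot.hand_in(): hands the job in; it is judged then, once.
The state is a dict: "time": time; "q": joint angles; "joint_velocities": joint speeds; "joint_torque": joint torques, N m; "position": TCP position; "tool_rot": TCP orientation; "ft_force": force on the tool from outside, world axes, zero at the start; "moment": the same for the moment, N m; "grip_width": finger opening in m; "grip_force": force on a finger pad.
Only numpy, scipy, OpenCV 4.12 (cv2) and the standard library are available. Lean on these libraries where they do the work, as an engineer would, in place of code of your own. Each camera call takes 0.05 s, during which the arm holds its last target. There are 200 camera calls.

## Working session

There is one attempt and no reset: what is moved stays moved. The work goes in short steps, Python scripts to look and compute and a shell command to move; the robot and the scene stay as the last step left them, time stands still between calls to the robot, and variables do not carry over. Pictures are saved under pics/ and viewed, at most 14 in all, crops included, and the job is handed in when it is done.

```bash
mkdir -p pics; python3 - <<'E'
from rig import robot
import cv2
o=robot.get_obs();print(o["position"],o["tool_rot"],o["time"],robot.grip_depth)
for n in("top","side"):
    c=robot.camera(n);print(n,c["fx"],c["fy"],c["cx"],c["cy"],c["xyz"],c["attitude"])
    cv2.imwrite(f"pics/{n}0.png",cv2.resize(c["img"][:,:,::-1],(800,600),interpolation=cv2.INTER_CUBIC))
E
```

```text
[ 0.15505974 -0.60466096  0.19239164] [ 9.92147886e-01  1.25065836e-01  4.23646872e-05 -1.05235986e-03] 0.0 0.0187
top 481.5659492943826 481.5659492943826 256.9175573264798 198.93503627305037 [0.38857271 0.01441376 1.05793261] [ 0.71200042 -0.69728032  0.0567164  -0.06032261]
side 415.51739000375045 415.51739000375045 253.22940932724256 193.99897073243102 [ 0.41229654 -0.51514585  0.66635879] [ 0.91930628 -0.13905749  0.05168927 -0.36450953]
```

View pics/top0.png

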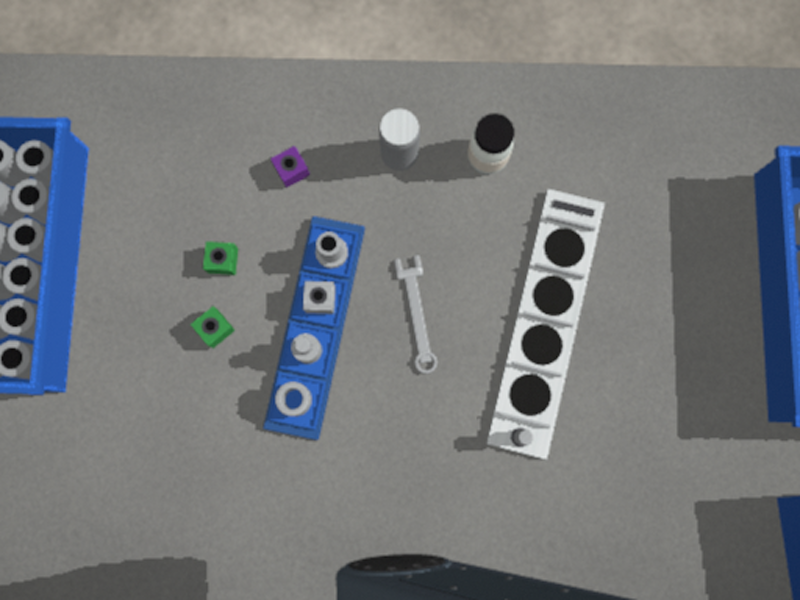

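View pics/side0.png

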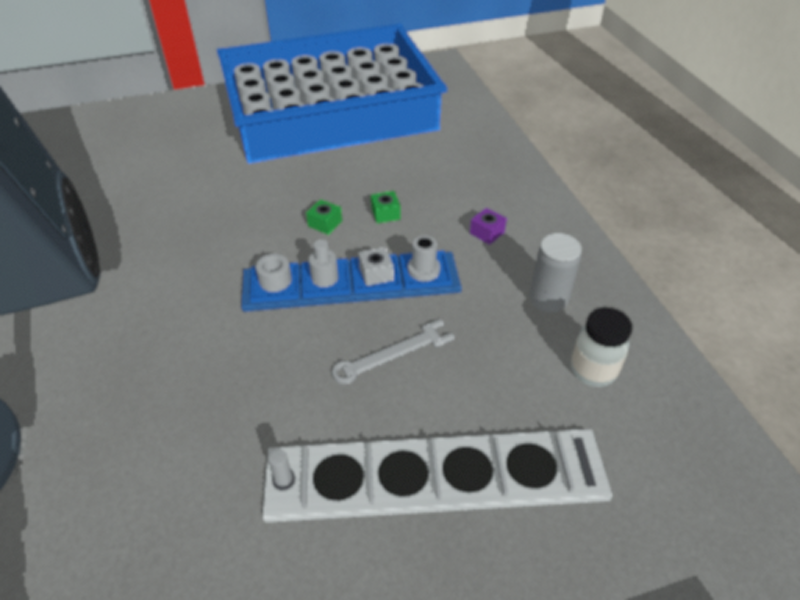

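The top view shows the row from near to far: collar (293,400), piston (306,347), block (319,296), bush (331,248). The post is at the rack's near end (521,437), so the seats run from (530,395) to (564,247). The side view agrees with this.

```bash
cat > h.py <<'E'
import numpy as np,cv2
from rig import robot
from scipy.spatial.transform import Rotation as R
def ray(c,uv,z):
    uv=np.atleast_2d(uv); d=np.c_[(uv[:,0]-c["cx"])/c["fx"],(uv[:,1]-c["cy"])/c["fy"],np.ones(len(uv))]
    d=R.from_quat(c["attitude"]).apply(d); p=np.array(c["xyz"])
    return p+d*((z-p[2])/d[:,2])[:,None]
def proj(c,P):
    d=R.from_quat(c["attitude"]).inv().apply(np.atleast_2d(P)-np.array(c["xyz"]))
    return np.c_[c["cx"]+c["fx"]*d[:,0]/d[:,2],c["cy"]+c["fy"]*d[:,1]/d[:,2]]
def blobs(m,a0,a1):
    n,l,s,ce=cv2.connectedComponentsWithStats(m.astype(np.uint8))
    return [(ce[i],s[i,4]) for i in range(1,n) if a0<=s[i,4]<=a1]
def move(P,yaw=None):
    """TCP delta in tool axes to reach world P (and tool-x yaw)"""
    o=robot.get_obs(); r=R.from_quat(o["tool_rot"])
    d=r.inv().apply(np.array(P)-o["position"]); x=r.apply([1,0,0]); y=np.arctan2(x[1],x[0])
    return d.round(4), round(float(y),4)
E
python3 - <<'E'
from h import *
for n in("top","side"):
    c=robot.camera(n);im=c["img"];g=im.max(2)
    print(n)
    for ce,a in blobs(g<60,15,1500):
        print(ce.round(1),a,[ray(c,ce,z)[0,:2].round(4).tolist() for z in(.012,.046,.068)])
    s=(slice(125,290),slice(160,240)) if n=="top" else (slice(140,200),slice(150,300))
    cr=im[s];cv2.imwrite(f"pics/crop_{n}.png",cv2.resize(cr[:,:,::-1],None,fx=3.6 if n=="top" else 5,fy=3.6 if n=="top" else 5,interpolation=cv2.INTER_CUBIC))
E
```

```text
top
[316.  85.] 476 [[0.831, -0.108], [0.8166, -0.1041], [0.8073, -0.1015]]
[21.1 99.9] 117 [[0.7818, 0.5651], [0.769, 0.5472], [0.7607, 0.5356]]
[184.5 103.5] 32 [[0.7805, 0.1913], [0.7677, 0.1855], [0.7595, 0.1818]]
[ 18.4 124.7] 119 [[0.7227, 0.5651], [0.7118, 0.5472], [0.7048, 0.5357]]
[ 15.6 150.2] 121 [[0.6632, 0.5654], [0.6543, 0.5474], [0.6485, 0.5359]]
[360.8 158. ] 450 [[0.6607, -0.2083], [0.6519, -0.2011], [0.6462, -0.1964]]
[209.8 155.5] 63 [[0.6596, 0.129], [0.6508, 0.1253], [0.6451, 0.1228]]
[139.2 163.3] 35 [[0.6387, 0.286], [0.6305, 0.2772], [0.6253, 0.2715]]
[ 12.9 175.8] 127 [[0.6043, 0.5653], [0.5973, 0.5474], [0.5928, 0.5358]]
[353.7 188.8] 464 [[0.5906, -0.1915], [0.584, -0.1848], [0.5798, -0.1805]]
[203.2 188.6] 35 [[0.5842, 0.1408], [0.5779, 0.1367], [0.5737, 0.134]]
[ 10.  202.1] 129 [[0.5451, 0.5655], [0.54, 0.5476], [0.5367, 0.536]]
[134.1 208. ] 36 [[0.5377, 0.291], [0.5329, 0.282], [0.5298, 0.2762]]
[346.4 220.2] 483 [[0.5203, -0.1748], [0.516, -0.1686], [0.5132, -0.1647]]
[  7.1 228.9] 131 [[0.4859, 0.5656], [0.4827, 0.5477], [0.4807, 0.5361]]
[339.  252.
[... 953 characters left out ...]
077], [0.532, 0.2649], [0.5278, 0.2373]]
[ 32.4 143.5] 20 [[0.1217, 0.3979], [0.1368, 0.3505], [0.1466, 0.3198]]
[312.7 139.1] 15 [[0.7828, 0.2073], [0.7635, 0.1697], [0.7511, 0.1454]]
[271.4 155. ] 31 [[0.6668, 0.1817], [0.6536, 0.1455], [0.645, 0.1221]]
[239.8 164.7] 19 [[0.5864, 0.1718], [0.5773, 0.1361], [0.5715, 0.113]]
[389.1 208.7] 546 [[0.8466, -0.0512], [0.8241, -0.0753], [0.8095, -0.0909]]
[339.9 297.7] 646 [[0.6602, -0.2094], [0.6474, -0.2252], [0.639, -0.2355]]
[298.9 300.1] 656 [[0.5902, -0.1924], [0.581, -0.2092], [0.575, -0.22]]
[257.7 302.6] 664 [[0.5202, -0.1757], [0.5146, -0.1933], [0.511, -0.2047]]
[216.1 305.1] 667 [[0.4501, -0.1589], [0.4481, -0.1774], [0.4468, -0.1894]]
```

View pics/crop_top.png

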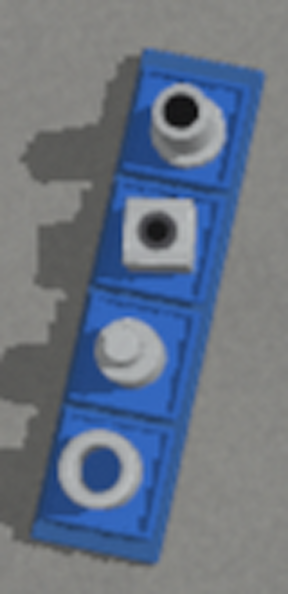

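View pics/crop_side.png

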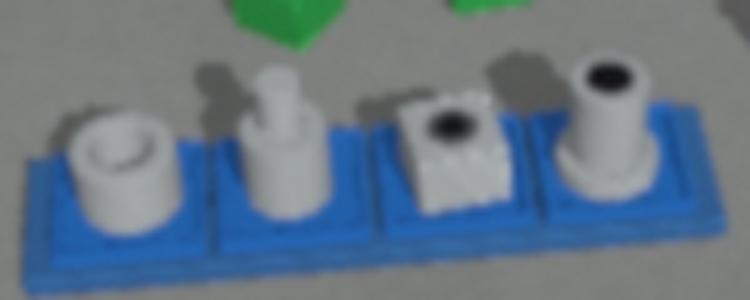

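The crops show the collar's bore centre at (101,470) and the piston's stem top at (122,343) in the top crop, and at (124,148) and (277,77) in the side crop. The two cameras agree to about 1 mm on the seats, bush and block. Next: the block's yaw, plus the collar and piston positions.

```bash
python3 - <<'E'
from h import *
T=robot.camera("top");S=robot.camera("side")
f=lambda u,s,o:(np.array(u)+.5)/s-.5+np.array(o)
for n,z,a,b in(("collar",.048,(101,470),(124,148)),("piston",.080,(122,343),(277,77))):
    print(n,ray(T,f(a,3.6,(160,125)),z)[0],ray(S,f(b,5,(150,140)),z)[0])
# edges: rail yaw (top edge lines) via blue mask
im=T["img"].astype(int);m=((im[...,2]-im[...,0])>60).astype(np.uint8);m[:,:160]=0;m[:,250:]=0;m[:120]=0;m[300:]=0
h,_=max(((c,cv2.contourArea(c)) for c in cv2.findContours(m,0,1)[0]),key=lambda t:t[1])
bx=cv2.boxPoints(cv2.minAreaRect(h));print("rail",ray(T,bx,.014)[:,:2].round(4).tolist())
# ortho view at z, 0.5mm/px ; col=-y,row=-x
outs=[]
for (x,y),z in(((.5776,.1364),.046),((.645,.1225),.068),((.51,.15),.080),((.44,.165),.048)):
    gx,gy=np.meshgrid(x+.04-np.arange(160)*.0005,y+.04-np.arange(160)*.0005,indexing="ij")
    uv=proj(T,np.c_[gx.ravel(),gy.ravel(),np.full(gx.size,z)]).reshape(160,160,2).astype(np.float32)
    o=cv2.remap(T["img"],uv,None,cv2.INTER_CUBIC)[:,:,::-1];outs.append(cv2.resize(o,(300,300)))
    if z==.046:
        g=cv2.GaussianBlur(o,(0,0),3).max(2);b=(cv2.cvtColor(o,cv2.COLOR_BGR2HSV)[...,1]<70)
        cols=range(55,105);ty=[np.argmax(b[:,k]) for k in cols];print("top edge slope",np.polyfit(cols,ty,1)[0])
        lx=[np.argmax(b[k]) for k in cols];print("left edge slope",np.polyfit(cols,lx,1)[0],np.mean(ty),np.mean(lx))
cv2.imwrite("pics/ortho.png",np.vstack([np.hstack(outs[:2]),np.hstack(outs[2:])]))
E
```

```text
collar [0.43544259 0.16327239 0.048     ] [0.43755718 0.16273958 0.048     ]
piston [0.50589895 0.14984413 0.08      ] [0.50583193 0.15177159 0.08      ]
rail [[0.3969, 0.2079], [0.7009, 0.1528], [0.684, 0.0746], [0.3816, 0.1332]]
top edge slope -0.5483793517406964
left edge slope 0.0 36.72 0.0
```

View pics/ortho.png

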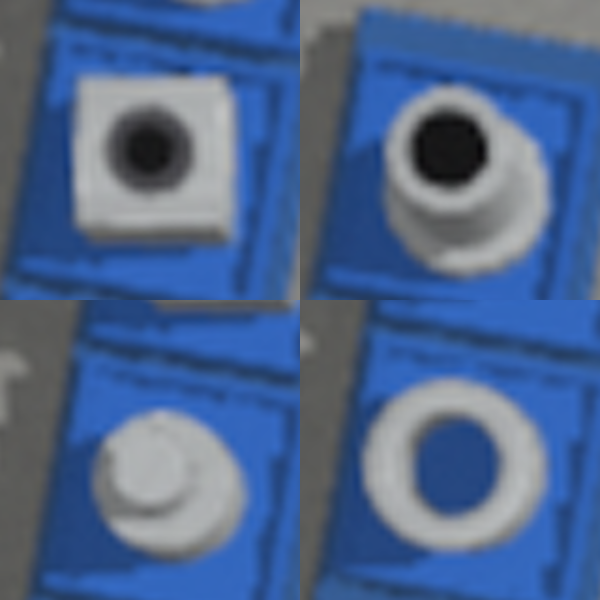

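The ortho view shows the block's edges close to the world axes (yaw about -0.02). The rail yaw is about -0.19 and the rack's about -0.235. Targets are collar (.436,.1645), piston (.505,.1505), block (.5776,.1364) and bush (.645,.1228).

```bash
python3 -m creep '0.012 -0.0312 0 0.1175;0.012 -0.0312 0 0.1175;0.012 -0.0312 0 0.1175;0.012 -0.0312 0 0.1175;0.012 -0.0312 0 0;0.012 -0.0312 0 0;0.012 -0.0312 0 0;0.012 -0.0312 0 0;0.012 -0.0312 0 0;0.012 -0.0312 0 0;0.012 -0.0312 0 0;0.012 -0.0312 0 0;0.012 -0.0312 0 0;0.012 -0.0312 0 0' 0.087 25
python3 -c "
from h import *
print(move([.436,.1645,.10]))"
```

```text
time: 1.47
position: [0.3791, -0.1987, 0.1936]
tool_rot: [0.994, -0.11, 0.0, 0.0]
ft_force: [0.5, -0.5, -0.4]
grip_width: 0.0868
grip_force: 0.0
(array([-0.0236, -0.3669,  0.0935]), -0.2195)
```

```bash
python3 -m creep '-0.002 -0.0306 0.0078 0;-0.002 -0.0306 0.0078 0;-0.002 -0.0306 0.0078 0;-0.002 -0.0306 0.0078 0;-0.002 -0.0306 0.0078 0;-0.002 -0.0306 0.0078 0;-0.002 -0.0306 0.0078 0;-0.002 -0.0306 0.0078 0;-0.002 -0.0306 0.0078 0;-0.002 -0.0306 0.0078 0;-0.002 -0.0306 0.0078 0;-0.002 -0.0306 0.0078 0;0 0 0 0;0 0 0 0'
python3 - <<'E'
from h import *
print(move([.436,.1645,.0235]))
c=robot.camera("wrist");print({k:c[k] for k in c if k!="img"})
cv2.imwrite("pics/w1.png",c["img"][:,:,::-1])
E
```

```text
time: 2.63
position: [0.4346, 0.1648, 0.0994]
tool_rot: [0.994, -0.108, -0.0, 0.0]
ft_force: [-0.6, -0.2, 0.2]
grip_width: 0.0869
grip_force: 0.0
(array([ 0.0015, -0.    ,  0.0759]), -0.2154)
{'fx': 297.3186396354542, 'fy': 297.3186396354542, 'cx': 253.07801858501648, 'cy': 190.56099521933962, 'xyz': array([0.50584726, 0.14953469, 0.29063701]), 'attitude': array([-0.62105936,  0.7721254 ,  0.10502209, -0.08413079])}
```

View pics/w1.png

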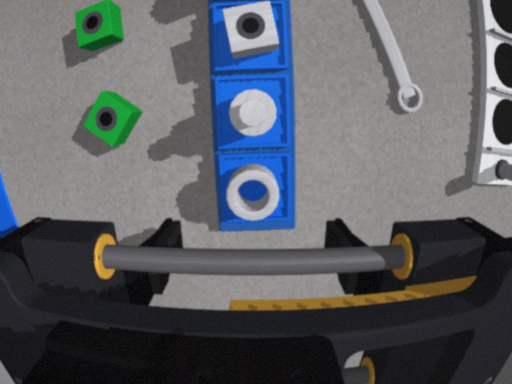

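The wrist view shows the collar (ring centre about (252,192)) centred between the open fingers, and the piston stem at about (255,110). I'll compute positions from these as a check.

```bash
cat >> h.py <<'E'
def wray(c,uv,z):
    v=(np.array(uv)-[c["cx"],c["cy"]])/c["fx"];t=np.hypot(*v)
    d=R.from_quat(c["attitude"]).apply(np.r_[v/t*np.sin(t),np.cos(t)]);p=np.array(c["xyz"]);return (p+d*(z-p[2])/d[2]).round(4)
E
python3 - <<'E'
from h import *
c=robot.camera("wrist")
for n,uv,z in(("collar",(252,192),.048),("piston",(255,110.5),.08),("block",(251,25.5),.046)):print(n,wray(c,uv,z))
E
python3 -m creep '0.0015 0 0.025 0;0 0 0.025 0;0 0 0.02 0;0 0 0.006 0;0 0 0 0;0 0 0 0'
```

```text
collar [0.4391 0.1642 0.048 ]
piston [0.5053 0.1472 0.08  ]
block [0.5762 0.1346 0.046 ]
time: 3.23
position: [0.4366, 0.1624, 0.0242]
tool_rot: [0.994, -0.11, 0.0, 0.0]
ft_force: [0.5, 0.2, -0.5]
grip_width: 0.0868
grip_force: 0.0
```

```bash
python3 -m creep '0 0 0 0;0 0 0 0;0 0 0 0;0 0 0 0;0 0 0 0;0 0 0 0;0 0 0 0;0 0 0 0' 0.035 30
python3 -m creep '0 0 0 0;0 0 -0.005 0;0 0 -0.02 0;0 0 -0.025 0;0 0 -0.025 0;0 0 0 0'
python3 -c "
from h import *
print(move([.4502,-.1585,.085]))"
```

```text
time: 3.9
position: [0.4362, 0.1633, 0.0238]
tool_rot: [0.994, -0.109, 0.0, -0.0]
ft_force: [-0.0, -0.2, -0.9]
grip_width: 0.0418
grip_force: 0.0
time: 4.4
position: [0.4392, 0.1638, 0.1026]
tool_rot: [0.994, -0.109, 0.004, -0.001]
ft_force: [1.4, -0.0, 0.5]
grip_width: 0.0349
grip_force: 0.0
(array([0.0806, 0.3122, 0.0174]), -0.2189)
```

```bash
python3 - <<'E'
from h import *
c=robot.camera("wrist");cv2.imwrite("pics/w2.png",c["img"][:,:,::-1])
E
```

```text
(no output)
```

View pics/w2.png

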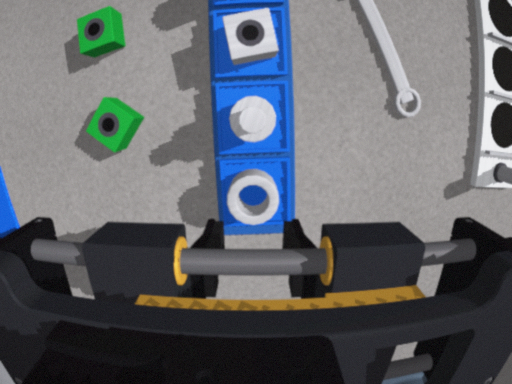

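The collar still stands in its tray at (252,197), untouched, and the fingers closed with no force. I'll check the actual finger position with the side camera.

```bash
python3 - <<'E'
from h import *
o=robot.get_obs();print(o["position"],o["grip_width"],o["time"],o["q"])
c=robot.camera("side");p=proj(c,[o["position"],[.4362,.164,.048]]);print(p)
im=c["img"][:,:,::-1].copy()
for q in p: cv2.drawMarker(im,tuple(int(round(v)) for v in q),(0,0,255),0,7)
cv2.imwrite("pics/s2.png",cv2.resize(im[60:260,80:320],None,fx=3,fy=3,interpolation=cv2.INTER_CUBIC))
E
```

```text
[0.43823731 0.16355938 0.10104381] 0.034993196842815794 4.45 [ 1.17626886e-01  4.69390029e-01  1.91424015e+00 -2.31852621e-06
  7.51930418e-01  1.90748704e+00]
[[170.96199674 150.26275546]
 [173.679993   168.94747568]]
```

View pics/s2.png

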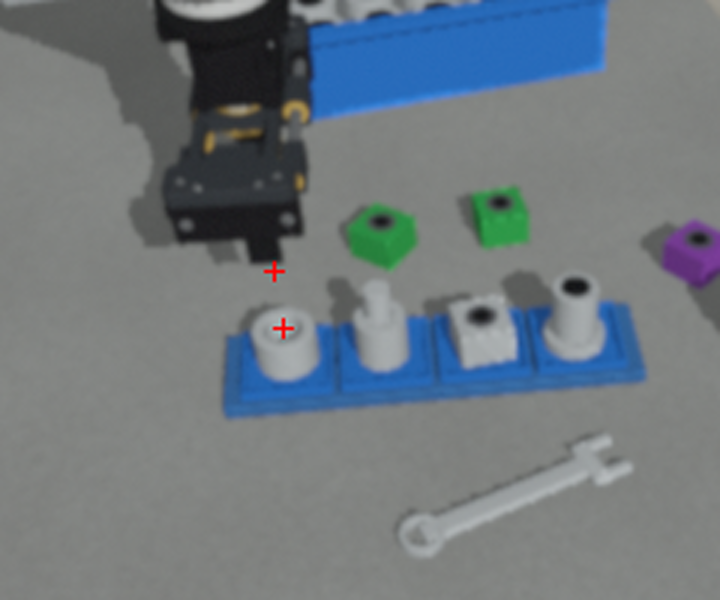

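```bash
python3 - <<'E'
from h import *
o=robot.get_obs();p=o["position"];r=R.from_quat(o["tool_rot"])
print(r.as_matrix().round(3).tolist())
c=robot.camera("side")
for s in(1,-1):
  for dz in(0,-.01,-.02,-.03): print(s,dz,(proj(c,p+r.apply([0,s*.0175,dz]))[0]-[80,60])*3, (proj(c,p+r.apply([0,s*.0325,dz]))[0]-[80,60])*3)
w=robot.camera("wrist");T=robot.camera("top")
for n,cam in(("w",w),("t",T)):
  for ce,a in blobs(cam["img"].max(2)<50,12,200): 
    if n=="t" and not(120<ce[0]<230 and 140<ce[1]<260): continue
    if n=="w" and ce[1]>215: continue
    print(n,ce.round(1),a,[ (wray(cam,ce,z)if n=="w" else ray(cam,ce,z)[0].round(4))[:2] for z in(.03,.046)])
E
```

```text
[[0.976, -0.217, 0.003], [-0.217, -0.976, 0.0], [0.003, -0.001, -1.0]]
1 0 [269.84135985 289.51507465] [268.54745149 304.31592517]
1 -0.01 [267.54949203 278.43812221] [266.21611186 293.23255313]
1 -0.02 [265.21762982 267.16787068] [263.84358506 281.95337405]
1 -0.03 [262.84471712 255.69921574] [261.4287699  270.47315278]
-1 0 [272.74275407 256.32640099] [273.93828303 242.65089963]
-1 -0.01 [270.53837536 245.27516623] [271.76954404 231.61481607]
-1 -0.02 [268.29659679 234.03643438] [269.56444245 220.39369378]
-1 -0.03 [266.01645842 222.60539294] [267.322056   208.98283968]
w [89.7 24.6] 118 [array([0.6337, 0.2813]), array([0.6259, 0.2731])]
w [248.   26.8] 180 [array([0.5816, 0.1358]), array([0.577 , 0.1365])]
w [104.2 121.2] 137 [array([0.5342, 0.2861]), array([0.5325, 0.2776])]
w [496.5 169.3] 13 [array([ 0.4007, -0.1168]), array([ 0.4072, -0.1006])]
t [209.9 155.5] 59 [array([0.655 , 0.1268]), array([0.6509, 0.1251])]
t [139.2 163.4] 26 [array([0.6341, 0.2814]), array([0.6303, 0.2772])]
t [203.2 188.6] 26 [array([0.5808, 0.1388]), array([0.5778, 0.1369])]
t [134.1 208.1] 24 [array([0.5349, 0.2863]), array([0.5327, 0.282 ])]
t [198.7 254.1] 141 [array([0.4392, 0.1427]), array([0.4384, 0.1407])]
```

The wrist camera pose checks out: the green marks agree with the top camera. But the fingertips seem to be about 25 mm short of the TCP, so I'll measure them at several openings.

```bash
cat > snap.py <<'E'
import sys
from h import *
o=robot.get_obs();p=o["position"];r=R.from_quat(o["tool_rot"])
c=robot.camera("side");g=o["grip_width"]/2
im=cv2.resize(c["img"][110:190,130:220,::-1],None,fx=4,fy=4,interpolation=cv2.INTER_CUBIC)
for dz in(0,-.01,-.02,-.03):
    q=(proj(c,p+r.apply([0,g,dz]))[0]-[130,110])*4;cv2.drawMarker(im,tuple(int(v) for v in q),(0,0,255),0,6)
cv2.imwrite(sys.argv[1],im);print(o["grip_width"],p)
E
python3 snap.py pics/a1.png
python3 -m creep '0 0 0 0;0 0 0 0;0 0 0 0;0 0 0 0;0 0 0 0;0 0 0 0;0 0 0 0;0 0 0 0' 0.0 10 >/dev/null; python3 snap.py pics/a2.png
python3 -m creep '0 0 0 0;0 0 0 0;0 0 0 0;0 0 0 0;0 0 0 0;0 0 0 0;0 0 0 0;0 0 0 0;0 0 0 0;0 0 0 0;0 0 0 0;0 0 0 0;0 0 0 0;0 0 0 0;0 0 0 0' 0.087 30 ; python3 snap.py pics/a3.png
python3 -c "
import cv2,numpy as np
a=[cv2.imread(f'pics/a{i}.png') for i in(1,2,3)];b=np.hstack(a);print(b.shape);cv2.imwrite('pics/abc.png',cv2.resize(b,None,fx=.74,fy=.74))"
```

```text
0.034978814034543136 [0.435271   0.16312227 0.09798469]
0.0007244867924334818 [0.43625817 0.16324663 0.09877292]
time: 6.67
position: [0.4362, 0.1633, 0.0987]
tool_rot: [0.994, -0.109, -0.0, 0.0]
ft_force: [0.8, 0.7, -0.6]
grip_width: 0.0852
grip_force: 0.0
0.08521145636116884 [0.43624973 0.16326176 0.09874618]
(320, 1080, 3)
```

View pics/abc.png

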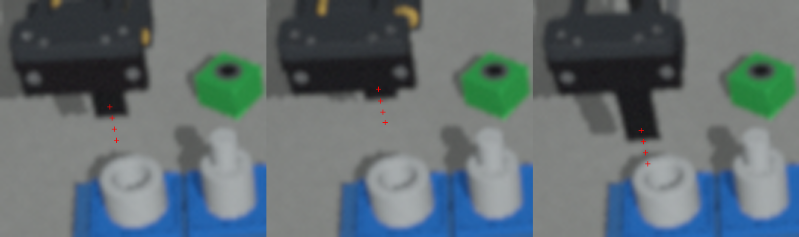

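The crosses mark TCP heights +30, +20, +10 and 0 mm. In all three frames the tips sit at least about 22 mm above the reported TCP, so this is a constant tool length offset in z. I'll descend to a reported TCP z of about -0.002, with the fingers open and clear of the tray wall.

```bash
python3 -m creep '0 0 0.025 0;0 0 0.03 0;0 0 0.025 0;0 0 0.012 0;0 0 0.008 0;0 0 0 0;0 0 0 0' && python3 -m creep '0 0 0 0;0 0 0 0;0 0 0 0;0 0 0 0;0 0 0 0;0 0 0 0;0 0 0 0;0 0 0 0' 0.035 30; python3 snap.py pics/a4.png
```

```text
time: 7.3
position: [0.4364, 0.1633, -0.0012]
tool_rot: [0.994, -0.109, -0.0, 0.0]
ft_force: [-0.4, -0.1, -0.7]
grip_width: 0.0871
grip_force: 0.0
time: 7.97
position: [0.4364, 0.1634, -0.0011]
tool_rot: [0.994, -0.11, 0.0, -0.0]
ft_force: [-0.4, 0.1, 2.2]
grip_width: 0.0448
grip_force: 30.0
0.04478513175989807 [ 0.43643758  0.16335011 -0.00108173]
```

View pics/a4.png

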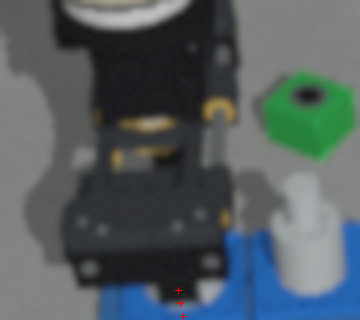

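Gripped with 30 N. Lift and carry to the first seat.

```bash
python3 -m creep '0 0 -0.005 0;0 0 -0.02 0;0 0 -0.03 0;0 0 -0.025 0;0.0084 0.0311 0 0;0.0084 0.0311 0 0;0.0084 0.0311 0 0;0.0084 0.0311 0 0;0.0084 0.0311 0 0;0.0084 0.0311 0 0;0.0084 0.0311 0 0;0.0084 0.0311 0 0;0.0084 0.0311 0 0;0.0084 0.0311 0 0;0 0 0 0;0 0 0 0'
python3 -c "
from h import *
print(move([.4502,-.1585,-.0045]))"
```

```text
time: 9.35
position: [0.4505, -0.1603, 0.0787]
tool_rot: [0.994, -0.111, 0.0, 0.0]
ft_force: [-0.2, 0.7, -1.6]
grip_width: 0.045
grip_force: 30.0
(array([-0.0007, -0.0017,  0.0832]), -0.2228)
```

```bash
python3 -m creep '-0.0005 -0.0017 0.02 0;0 0 0.03 0;0 0 0.02 0;0 0 0.008 0;0 0 0.003 0;0 0 0.001 0;0 0 0 0'
python3 -c "
from h import *
c=robot.camera('side');cv2.imwrite('pics/p1.png',cv2.resize(c['img'][240:340,150:310,::-1],None,fx=4,fy=4,interpolation=2))"
```

```text
time: 9.93
position: [0.4508, -0.1565, -0.0027]
tool_rot: [0.994, -0.109, 0.0, 0.0]
ft_force: [0.2, 0.8, -2.0]
grip_width: 0.0448
grip_force: 30.0
```

View pics/p1.png

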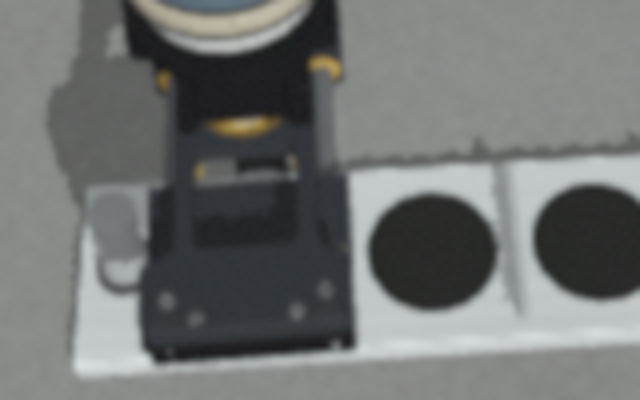

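```bash
python3 -m creep '0 0.0015 0 0;0 0 0.001 0;0 0 0 0'; python3 -m creep '0 0 0.0007 0;0 0 0 0'
```

```text
time: 10.23
position: [0.4506, -0.1586, -0.0036]
tool_rot: [0.994, -0.109, 0.001, 0.0]
ft_force: [-0.5, 0.1, -2.2]
grip_width: 0.0447
grip_force: 30.0
time: 10.4
position: [0.4502, -0.1584, -0.0048]
tool_rot: [0.994, -0.11, 0.0, 0.0]
ft_force: [0.5, -0.6, -2.8]
grip_width: 0.0449
grip_force: 30.0
```

```bash
python3 -m creep '0 0 0.0006 0;0 0 0 0'|grep -E 'force|pos'; python3 -m creep '0 0 0.0005 0;0 0 0 0'|grep -E 'force|pos'
```

```text
position: [0.4502, -0.1584, -0.0051]
ft_force: [-0.3, 1.0, 3.1]
grip_force: 30.0
position: [0.4502, -0.1584, -0.0051]
ft_force: [-0.9, 0.3, 8.2]
grip_force: 30.0
```

```bash
python3 -m creep '0 0 0 0;0 0 0 0;0 0 0 0;0 0 0 0;0 0 0 0;0 0 -0.02 0;0 0 -0.035 0;0 0 -0.035 0;0 0 0 0' 0.087 30
python3 -c "
from h import *
print(move([.505,.1502,.085]))"
```

```text
time: 11.48
position: [0.4536, -0.1603, 0.0887]
tool_rot: [0.994, -0.109, 0.005, 0.002]
ft_force: [0.2, 0.4, -0.3]
grip_width: 0.0863
grip_force: 0.0
(array([-0.0173, -0.3142,  0.0024]), -0.2189)
```

```bash
python3 -m creep '-0.0014 -0.0313 0 0;-0.0014 -0.0313 0 0;-0.0014 -0.0313 0 0;-0.0014 -0.0313 0 0;-0.0014 -0.0313 0 0;-0.0014 -0.0313 0 0;-0.0014 -0.0313 0 0;-0.0014 -0.0313 0 0;-0.0014 -0.0313 0 0;-0.0014 -0.0313 0 0;0 0 0 0;0 0 0 0'
python3 - <<'E'
from h import *
for z in(.085,): print(move([.505,.1502,-.001]))
c=robot.camera("side");s=c["img"]
cv2.imwrite("pics/p2.png",np.vstack([cv2.resize(s[240:330,150:310,::-1],None,fx=3.2,fy=3.2,interpolation=2),cv2.resize(s[120:210,150:310,::-1],None,fx=3.2,fy=3.2,interpolation=2)]))
E
```

```text
time: 12.48
position: [0.5041, 0.1517, 0.0833]
tool_rot: [0.994, -0.108, -0.0, 0.0]
ft_force: [-0.4, -0.5, 0.0]
grip_width: 0.087
grip_force: 0.0
(array([0.0012, 0.0013, 0.0843]), -0.2156)
```

View pics/p2.png

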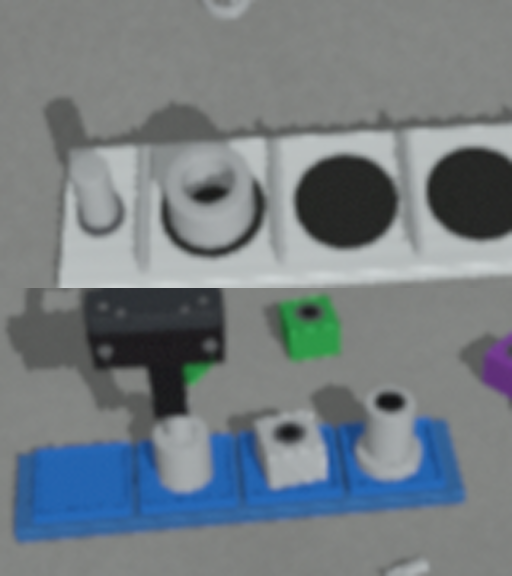

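The collar stands on seat 1, maybe 2 mm toward the post; I'll measure it later. The gripper hangs over the piston.

```bash
python3 -m creep '0 0 0.03 0;0 0 0.03 0;0 0 0.02 0;0 0 0.004 0;0 0 0 0;0 0 0 0' && python3 -m creep '0 0 0 0;0 0 0 0;0 0 0 0;0 0 0 0;0 0 0 0;0 0 0 0;0 0 0 0;0 0 0 0;0 0 0 0' 0.025 30
python3 - <<'E'
from h import *
T=robot.camera("top");S=robot.camera("side")
# fit collar: overlay model circles by silhouette score: bright component vs disc, ortho at z=.044
for n,c in(("top",T),("side",S)):
    best=[]
    im=cv2.GaussianBlur(c["img"],(0,0),.7).max(2).astype(np.float32)
    t=np.linspace(0,2*np.pi,60,endpoint=False)
    def samp(x,y,r,z):
        uv=proj(c,np.c_[x+r*np.cos(t),y+r*np.sin(t),np.full(60,z)]).astype(np.float32)[None]
        return cv2.remap(im,uv,None,cv2.INTER_LINEAR)[0]
    for dx in np.arange(-8,8.1,.5):
        for dy in np.arange(-8,8.1,.5):
            x,y=.4502+dx/1e3,-.1585+dy/1e3
            # bright ring top r 18.5 uniform minus bore r 9..12 dark
            best.append((-samp(x,y,18.5,.044).std()+0.0*dx,dx,dy))
    best.sort(reverse=True);print(n,np.mean([b[1:] for b in best[:15]],0),best[0])
E
```

```text
time: 13.03
position: [0.5048, 0.1494, 0.0003]
tool_rot: [0.994, -0.11, 0.0, 0.0]
ft_force: [0.9, -0.4, 0.5]
grip_width: 0.0872
grip_force: 0.0
time: 13.78
position: [0.5045, 0.1503, -0.0]
tool_rot: [0.994, -0.109, -0.0, 0.0]
ft_force: [-0.3, -0.8, 0.6]
grip_width: 0.0375
grip_force: 30.0
top [8.  4.5] (np.float64(0.0), np.float64(8.0), np.float64(8.0))
side [8.  4.5] (np.float64(0.0), np.float64(8.0), np.float64(8.0))
```

```bash
python3 -m creep '0 0 -0.005 0;0 0 -0.025 0;0 0 -0.03 0;0.0086 0.0314 0 0;0.0086 0.0314 0 0;0.0086 0.0314 0 0;0.0086 0.0314 0 0;0.0086 0.0314 0 0;0.0086 0.0314 0 0;0.0086 0.0314 0 0;0.0086 0.0314 0 0;0.0086 0.0314 0 0;0.0086 0.0314 0 0;0 0 0 0;0 0 0 0;0 0 0 0'
python3 - <<'E'
from h import *
print(move([.5202,-.1752,-.004]))
S=robot.camera("side");T=robot.camera("top");outs=[]
for c in(T,S):
    gx,gy=np.meshgrid(.4502+.04-np.arange(160)*.0005,-.1585+.04-np.arange(160)*.0005,indexing="ij")
    for z in(.012,.044):
        uv=proj(c,np.c_[gx.ravel(),gy.ravel(),np.full(gx.size,z)]).reshape(160,160,2).astype(np.float32)
        o=cv2.remap(c["img"],uv,None,cv2.INTER_CUBIC)[:,:,::-1].copy();o=cv2.resize(o,(300,300))
        outs.append(cv2.circle(o,(150,150),int(3.75*(29 if z==.012 else 23)),(0,0,255),1))
cv2.imwrite("pics/o2.png",np.vstack([np.hstack(outs[:2]),np.hstack(outs[2:])]))
E
```

```text
time: 15.22
position: [0.5189, -0.1742, 0.0594]
tool_rot: [0.994, -0.11, -0.001, -0.001]
ft_force: [-0.6, 1.7, -4.1]
grip_width: 0.0374
grip_force: 30.0
(array([0.0016, 0.0008, 0.0634]), -0.2201)
```

View pics/o2.png

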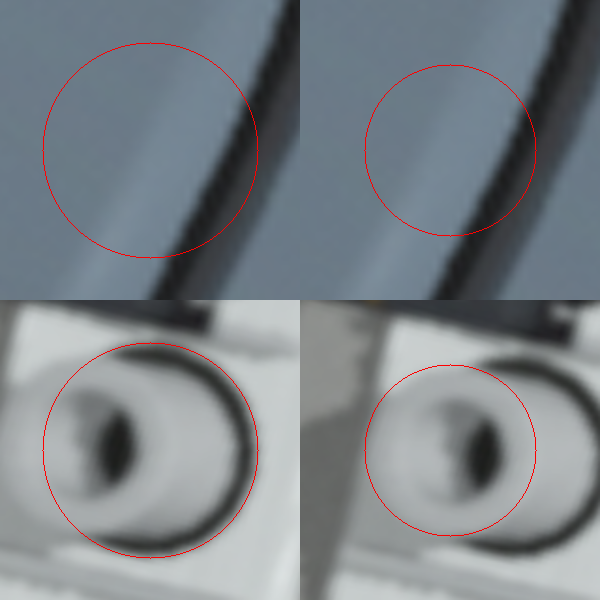

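The ortho overlay shows the collar's top rim on the expected circle around seat 1, within about 1 mm. Now lower the piston.

```bash
python3 -m creep '0.0005 0.0003 0.025 0;0 0 0.025 0;0 0 0.01 0;0 0 0.003 0;0 0 0 0;0 0 0 0'|grep -E 'force|pos'; python3 -m creep '0 0 0.0006 0;0 0 0 0'|grep -E 'ft|pos';python3 -m creep '0 0 0.0006 0;0 0 0 0'|grep -E 'ft|pos'
```

```text
position: [0.5211, -0.1748, -0.0026]
ft_force: [0.7, -0.5, -3.9]
grip_force: 30.0
position: [0.5213, -0.1754, -0.0031]
ft_force: [0.1, 0.7, -4.2]
position: [0.5208, -0.1754, -0.004]
ft_force: [0.3, 0.1, -4.0]
```

```bash
python3 -m creep '-0.0005 0 0.0005 0;0 0 0 0'|grep -E 'ft|pos';python3 -m creep '0 0 0.0005 0;0 0 0 0'|grep -E 'ft|pos'
```

```text
position: [0.5209, -0.1754, -0.0041]
ft_force: [1.4, 0.9, 2.2]
position: [0.5209, -0.1754, -0.0041]
ft_force: [-0.6, 1.2, 6.2]
```

```bash
python3 -m creep '0 0 0 0;0 0 0 0;0 0 0 0;0 0 0 0;0 0 0 0;0 0 0 0;0 0 -0.02 0;0 0 -0.035 0;0 0 -0.035 0' 0.087 30 | grep -E 'pos|wid|ft'
python3 -m creep '-0.0012 -0.0316 0 0;-0.0012 -0.0316 0 0;-0.0012 -0.0316 0 0;-0.0012 -0.0316 0 0;-0.0012 -0.0316 0 0;-0.0012 -0.0316 0 0;-0.0012 -0.0316 0 0;-0.0012 -0.0316 0 0;-0.0012 -0.0316 0 0;-0.0012 -0.0316 0 0;0 0 0 -0.1;0 0 0 -0.1;0 0 0 0;0 0 0 0'
python3 - <<'E'
from h import *
print(move([.5777,.1363,-.002]))
S=robot.camera("side")
for ce,a in blobs(S["img"].max(2)<60,10,60):
    if 150<ce[0]<300 and 140<ce[1]<190: print(ce,a,ray(S,ce,.046),ray(S,ce,.068))
# block yaw from wrist view, metric rectification at z=.046
c=robot.camera("wrist")
gx,gy=np.meshgrid(.5776+.035-np.arange(280)*.00025,.1363+.035-np.arange(280)*.00025,indexing="ij")
d=R.from_quat(c["attitude"]).inv().apply(np.c_[gx.ravel(),gy.ravel(),np.full(gx.size,.046)]-c["xyz"])
rr=np.hypot(d[:,0],d[:,1]);th=np.arctan2(rr,d[:,2])
uv=(np.c_[d[:,0],d[:,1]]/rr[:,None]*th[:,None]*c["fx"]+[c["cx"],c["cy"]]).reshape(280,280,2).astype(np.float32)
o=cv2.remap(c["img"],uv,None,cv2.INTER_CUBIC);h=cv2.cvtColor(o,cv2.COLOR_RGB2HSV)
b=((h[...,1]<60)&(h[...,2]>110)).astype(np.uint8);cn=max(cv2.findContours(b,0,1)[0],key=cv2.contourArea)
print(cv2.minAreaRect(cn));cv2.imwrite("pics/bw.png",o[:,:,::-1])
E
```

```text
position: [0.5188, -0.1745, 0.0844]
ft_force: [0.8, -0.3, 0.2]
grip_width: 0.0848
time: 18.4
position: [0.5768, 0.136, 0.0845]
tool_rot: [1.0, -0.011, -0.0, 0.0]
ft_force: [0.2, 0.0, -0.7]
grip_width: 0.0867
grip_force: 0.0
(array([ 0.0009, -0.0003,  0.0865]), -0.0215)
[271.20689655 155.06896552] 29 [[0.65313917 0.14554252 0.046     ]] [[0.64459808 0.1221123  0.068     ]]
[239.84210526 164.68421053] 19 [[0.57731104 0.13613883 0.046     ]] [[0.57145908 0.1130421  0.068     ]]
((139.44937133789062, 131.18966674804688), (159.7100372314453, 179.19964599609375), 0.9093804955482483)
```

The block's yaw measures -0.016 and its y is .1364, which matches the tool. Grasp it.

```bash
python3 -m creep '0.0005 0 0.03 0;0 0 0.03 0;0 0 0.02 0;0 0 0.006 0;0 0 0 0;0 0 0 0' |grep -E 'pos|ft' && python3 -m creep '0 0 0 0;0 0 0 0;0 0 0 0;0 0 0 0;0 0 0 0;0 0 0 0;0 0 0 0;0 0 0 0;0 0 0 0' 0.025 30
```

```text
position: [0.5781, 0.1355, -0.0009]
ft_force: [0.4, 0.0, -0.2]
time: 19.75
position: [0.5777, 0.1359, -0.0012]
tool_rot: [1.0, -0.01, 0.0, -0.0]
ft_force: [0.2, 0.6, 1.2]
grip_width: 0.0401
grip_force: 30.0
```

```bash
python3 -m creep '0 0 -0.005 0;0 0 -0.025 0.107;0 0 -0.03 0.107;0.0089 0.0316 0 0;0.0089 0.0316 0 0;0.0089 0.0316 0 0;0.0089 0.0316 0 0;0.0089 0.0316 0 0;0.0089 0.0316 0 0;0.0089 0.0316 0 0;0.0089 0.0316 0 0;0.0089 0.0316 0 0;0.0089 0.0316 0 0;0 0 0 0;0 0 0 0;0 0 0 0'
python3 -c "
from h import *
print(move([.5904,-.192,-.0052]))"
```

```text
time: 21.08
position: [0.5899, -0.1915, 0.058]
tool_rot: [0.993, -0.117, -0.001, -0.001]
ft_force: [-1.1, 0.8, -4.3]
grip_width: 0.0399
grip_force: 30.0
(array([0.0007, 0.0004, 0.0632]), -0.2341)
```

```bash
python3 -m creep '0.0003 0.0002 0.025 0;0 0 0.025 0;0 0 0.01 0;0 0 0.003 0;0 0 0 0;0 0 0 0'|grep -E 'ft|pos'; python3 -m creep '0 0 0.0005 0;0 0 0 0'|grep -E 'ft|pos';python3 -m creep '0 0 0.0005 0;0 0 0 0'|grep -E 'ft|pos'
```

```text
position: [0.5918, -0.1915, -0.0039]
ft_force: [-0.2, -1.5, -3.0]
position: [0.5921, -0.1924, -0.0042]
ft_force: [-0.2, -0.4, -3.9]
position: [0.5916, -0.1925, -0.005]
ft_force: [-0.8, 0.2, -4.0]
```

```bash
python3 -m creep '-0.0012 -0.0003 0.0004 0;0 0 0 0'|grep -E 'ft|pos';python3 -m creep '0 0 0.0005 0;0 0 0 0'|grep -E 'ft|pos'
```

```text
position: [0.5908, -0.1922, -0.0053]
ft_force: [1.2, -0.5, -2.2]
position: [0.5909, -0.1922, -0.0053]
ft_force: [0.3, -0.8, 1.8]
```

```bash
python3 -m creep '0 0 0 0;0 0 0 0;0 0 0 0;0 0 0 0;0 0 0 0;0 0 0 0;0 0 -0.02 0;0 0 -0.035 0;0 0 -0.035 0' 0.087 30 | grep -E 'pos|wid|ft'
python3 -m creep '-0.002 -0.0319 0 0;-0.002 -0.0319 0 0;-0.002 -0.0319 0 0;-0.002 -0.0319 0 0;-0.002 -0.0319 0 0;-0.002 -0.0319 0 0;-0.002 -0.0319 0 0;-0.002 -0.0319 0 0;-0.002 -0.0319 0 0;-0.002 -0.0319 0 0;0 0 0 0;0 0 0 0;0 0 0 0'
python3 - <<'E'
from h import *
print(move([.645,.1225,.008]))
E
```

```text
position: [0.589, -0.1912, 0.0833]
ft_force: [0.1, -0.1, 0.4]
grip_width: 0.0853
time: 24.08
position: [0.6442, 0.1228, 0.0836]
tool_rot: [0.993, -0.116, -0.0, 0.0]
ft_force: [-0.2, -1.5, -0.3]
grip_width: 0.0869
grip_force: 0.0
(array([0.0009, 0.0001, 0.0756]), -0.2325)
```

```bash
python3 -m creep '0.0005 0 0.03 0;0 0 0.03 0;0 0 0.012 0;0 0 0.0035 0;0 0 0 0;0 0 0 0' |grep -E 'pos|ft' && python3 -m creep '0 0 0 0;0 0 0 0;0 0 0 0;0 0 0 0;0 0 0 0;0 0 0 0;0 0 0 0;0 0 0 0;0 0 0 0' 0.02 30
```

```text
position: [0.6461, 0.1223, 0.0093]
ft_force: [0.2, 0.1, 0.2]
time: 25.33
position: [0.6451, 0.1231, 0.0083]
tool_rot: [0.993, -0.116, -0.0, 0.0]
ft_force: [-0.4, 1.0, -0.5]
grip_width: 0.0348
grip_force: 0.5
```

```bash
python3 -m creep '0 0 0 0;0 0 0 0;0 0 0 0' |grep -E 'pos|grip' && python3 -m creep '0 0 -0.005 0;0 0 -0.025 0;0 0 -0.03 0;0.0092 0.0319 0 0;0.0092 0.0319 0 0;0.0092 0.0319 0 0;0.0092 0.0319 0 0;0.0092 0.0319 0 0;0.0092 0.0319 0 0;0.0092 0.0319 0 0;0.0092 0.0319 0 0;0.0092 0.0319 0 0;0.0092 0.0319 0 0;0 0 0 0;0 0 0 0;0 0 0 0'
python3 -c "
from h import *
print(move([.6604,-.2088,.0045]))"
```

```text
position: [0.645, 0.1229, 0.0083]
grip_width: 0.0337
grip_force: 30.0
time: 26.92
position: [0.6597, -0.208, 0.0674]
tool_rot: [0.993, -0.117, -0.001, -0.001]
ft_force: [-0.7, 0.5, -3.4]
grip_width: 0.0334
grip_force: 30.0
(array([0.001 , 0.0007, 0.0629]), -0.2342)
```

```bash
python3 -m creep '0.0002 0.0004 0.025 0;0 0 0.025 0;0 0 0.01 0;0 0 0.003 0;0 0 0 0;0 0 0 0'|grep -E 'ft|pos'; python3 -m creep '0 0 0.0005 0;0 0 0 0'|grep -E 'ft|pos';python3 -m creep '0 0 0.0005 0;0 0 0 0'|grep -E 'ft|pos'
```

```text
position: [0.6619, -0.2087, 0.006]
ft_force: [0.1, 0.9, -3.3]
position: [0.6619, -0.2093, 0.0058]
ft_force: [0.1, -0.2, -4.5]
position: [0.6613, -0.2093, 0.0048]
ft_force: [-0.6, 0.7, -4.3]
```

```bash
python3 -m creep '-0.0007 -0.0003 0.0005 0;0 0 0 0'|grep -E 'ft|pos';python3 -m creep '0 0 0.0005 0;0 0 0 0'|grep -E 'ft|pos'
```

```text
position: [0.6603, -0.2087, 0.0039]
ft_force: [0.8, 0.4, -3.7]
position: [0.6605, -0.2087, 0.0038]
ft_force: [-0.5, 0.2, -1.1]
```

```bash
python3 -m creep '0 0 0 0;0 0 0 0;0 0 0 0;0 0 0 0;0 0 0 0;0 0 0 0;0 0 -0.02 0;0 0 -0.035 0;0 0 -0.035 0;0 0 -0.02 0;0 -0.032 0 0;0 -0.032 0 0;0 -0.032 0 0;0 -0.032 0 0;0 -0.032 0 0;0 -0.032 0 0;0 -0.032 0 0;0 -0.032 0 0;0 0 0 0;0 0 0 0' 0.087 30
python3 - <<'E'
from h import *
S=robot.camera("side");T=robot.camera("top");rows=[]
seats=[(.4502,-.1585,.032,23),(.5202,-.1752,.064,10),(.5904,-.192,.030,20),(.6604,-.2088,.052,17)]
for c in(T,S):
    outs=[]
    for x,y,h,r in seats:
        gx,gy=np.meshgrid(x+.035-np.arange(200)*.00035,y+.035-np.arange(200)*.00035,indexing="ij")
        uv=proj(c,np.c_[gx.ravel(),gy.ravel(),np.full(gx.size,.012+h)]).reshape(200,200,2).astype(np.float32)
        o=cv2.remap(c["img"],uv,None,cv2.INTER_CUBIC)[:,:,::-1].copy()
        cv2.circle(o,(100,100),int(r/.35),(0,0,255),1);cv2.drawMarker(o,(100,100),(0,255,0),0,8);outs.append(o)
    rows.append(np.hstack(outs))
    for ce,a in blobs(c["img"].max(2)<60,10,70):
        for z,k in((.042,2),(.064,3)):
            p=ray(c,ce,z)[0]
            if np.hypot(p[0]-seats[k][0],p[1]-seats[k][1])<.015: print(k+1,(p[:2]-seats[k][:2])*1e3)
cv2.imwrite("pics/fin.png",np.vstack(rows))
E
```

```text
time: 29.75
position: [0.7196, 0.0428, 0.1132]
tool_rot: [0.993, -0.114, 0.0, 0.0]
ft_force: [-0.3, -1.0, 0.3]
grip_width: 0.087
grip_force: 0.0
4 [ 0.32921379 -0.00327781]
3 [0.41653576 0.05276619]
3 [ 0.29923044 -0.09028055]
```

View pics/fin.png

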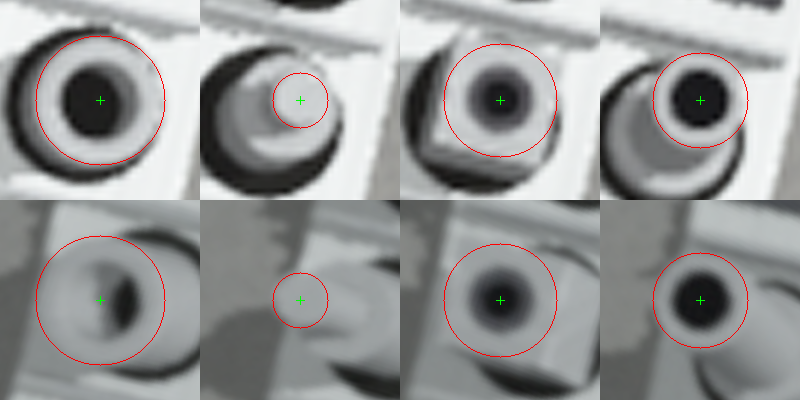

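The tops of all four parts sit on the predicted circles in both views: block and bush within 0.5 mm, collar and piston visually centred. All stand upright and released, and the arm is clear.

```bash
python3 -c "
from rig import robot
print(robot.hand_in())"
```

```text
the job is handed in; nothing more can be done
None
```

Job handed in at about 30 s: the collar, piston, block and bush stand upright, released and centred on the rack's seats in that order from the post, block and bush within 0.5 mm.

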